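Sweep the used coffee capsules into the collecting tray

TASK

Clear the worktop: with the fingertips, sweep the three used coffee capsules along the surface into the low steel tray through its open front, so that each lies wholly inside. Only push them: do not pick up or squash a capsule, and leave the two small cartons standing where they are.

Things in the scene. Friction and masses are not known exactly. Their poses are not given: they have to be found in the camera images.
- tray: fixed low steel tray, open in front (towards the robot). Origin: centre of its floor, at worktop height; its x points from the open front to the back, y to the left. Inside 110 mm deep, 260 mm wide: front edge at x = -55 mm, back wall at x = +55 mm, side walls at y = +-130 mm; walls 4 mm thick, 40 mm high. The floor is a sheet under 1 mm, level with the worktop: no step at the front.
- capsule1: used coffee capsule, plain aluminium, a blunt cone standing on its wide end: 37 mm across the thin rim at the worktop, 31 mm across just above it, 19 mm at the top, 28 mm high, about 20 g. Origin: centre of its underside. At the start on the worktop in front of the tray, the rightmost of the three as seen from the robot.
- capsule2: used coffee capsule, plain aluminium, a blunt cone standing on its wide end: 37 mm across the thin rim at the worktop, 31 mm across just above it, 19 mm at the top, 28 mm high, about 20 g. Origin: centre of its underside. At the start the middle one of the three.
- capsule3: used coffee capsule, plain aluminium, a blunt cone standing on its wide end: 37 mm across the thin rim at the worktop, 31 mm across just above it, 19 mm at the top, 28 mm high, about 20 g. Origin: centre of its underside. At the start the leftmost of the three, its centre up to 25 mm further left than the tray's left side wall.
- box_green: small loose carton, 107 (its x) x 55 (its y) x 52 mm high, origin at the centre of its underside; a bystander, to stay where it is. One of the two cartons stands on the robot's side of the capsules between the middle and the left one, the other to the right of the tray.
- box_tea: small loose carton, 102 (its x) x 53 (its y) x 60 mm high, origin at the centre of its underside; a bystander, to stay where it is (the two cartons may have changed places).

How it is judged (in metres and radians):
At the end, for the whole second after the job is handed in: All three capsules lie on the floor of the tray, each wholly behind the open front edge (centre at least 19 mm inside it) and between the walls; both cartons within 15 mm of where they stood (x of capsule1 in the frame of tray between -0.036 and 0.055 m and y of capsule1 in the frame of tray between -0.13 and 0.13 m and height (world z) of each of capsule1, capsule2, capsule3 below 0.03 m and x of capsule2 in the frame of tray between -0.036 and 0.055 m and y of capsule2 in the frame of tray between -0.13 and 0.13 m and x of capsule3 in the frame of tray between -0.036 and 0.055 m and y of capsule3 in the frame of tray between -0.13 and 0.13 m and distance of each of box_green, box_tea from where it was at the start of the episode below 0.015 m); the robot touches nothing.
It fails at once if a capsule is lifted off the surface (its underside more than 12 mm up while upright, or 35 mm up in any attitude) (height (world z) of any of capsule1, capsule2, capsule3 above 0.035 m or (height (world z) of capsule1 above 0.012 m and angle between capsule1's own z axis and vertical below 0.2 rad) or (height (world z) of capsule2 above 0.012 m and angle between capsule2's own z axis and vertical below 0.2 rad) or (height (world z) of capsule3 above 0.012 m and angle between capsule3's own z axis and vertical below 0.2 rad)).
It fails at once if a capsule is squashed (more than 15 N from the fingers) (contact force between the fingers and capsule1 above 15 N or contact force between the fingers and capsule2 above 15 N or contact force between the fingers and capsule3 above 15 N).
It fails at once if a carton is moved by more than 15 mm or tipped (distance of any of box_green, box_tea from where it was at the start of the episode above 0.015 m or angle between any of box_green, box_tea's own z axis and vertical above 0.3 rad).
It also fails if it takes over 61 s, if anything falls off the work surface, if the arm or the gripper's body presses on something with over 40 N, if the wrist force passes 120 N, or if a joint passes its speed limit or range.

ROBOT

A 6-joint arm with a two-finger parallel gripper is mounted at the origin on a cart in front of the work surface, level with it; the furniture and walls round the work are solid. World frame = base frame: x ahead of the robot, y to its left, z up, the work surface at z = 0. Lengths are in mm, angles in degrees, forces in N, time in s.
With the tool pointing down it reaches from about 350 to 875 mm from the base axis. Payload 15.5 kg.
Tool frame: the origin (TCP) lies at the very end of the fingers, on their centre line; the grasp point (between the pads) lies bot.hold_point_z behind it (bot.hold_point_z is the distance from the TCP to the grasp point, in mm); z points along the fingers, y is the line along which they close (so a half turn about z gives the same grasp; the last joint's range is limited). The gripper opens to 85 mm and grips with 20 to 120 N. Pads are 22 mm wide; open, the fingers measure 114 mm over their backs; the gripper's body (76 mm by 85 mm) begins 54 mm behind the grasp point. The pads swing forward as they close: fully open they stand 13 mm farther back than shut.
Start: joints at [-80.93, 28.281, 77.091, -0, 74.628, -5.472], TCP at [156.929, -604.979, 199.477] pointing down, gripper open.
Joint ranges: [-166.48, 166.48], [-47.26, 123.95], [12.59, 153.08], [-70.14, 250.14], [6.76, 159.57], [-176.63, 176.63]. Speed limits (degrees/s): [108.29, 108.29, 147.25, 172.46, 172.46, 172.46].

INTERFACE

Orientations are given as [roll, pitch, yaw] about the fixed x, y, z axes, in that order (R = Rz(yaw) Ry(pitch) Rx(roll)).
In Python, from bench import bot gives the robot as it stands. Calls block until the motion is done:
- bot.goto(position, orientation): joint-space move of the TCP to a pose.
- bot.move_straight(position, orientation=None, rate=150, guard=None): straight line of the TCP; orientation=None keeps the orientation; rate is the mean speed in mm/s. With guard (N) it stops when the force on the tool has changed by that much, and returns True; else False.
- bot.movej(angles): joint-space move.
- bot.command_gripper(opening, grasp_force=None): opening from 0.0 (shut) to 1.0 (fully open); grasp_force is the grip in N (None keeps the last); returns when the fingers have stopped.
- bot.dwell(seconds).
- bot.solve_ik(position, orientation): joint angles nearest the present ones, or None.
- bot.get_image(name): name is "scene" or "top" or "wrist"; returns the picture (420x560x3 uint8, red, green, blue); there is no depth.
- bot.get_calibration(name): a dict with "vertical_fov" (degrees; the focal length in pixels is half the picture's height over the tangent of half this angle, whatever the lens; pixels are square), "cx", "cy" (the principal point, pixels), "k1" (the pictures are not rectified: a ray, as slopes to the right and down, at radius r is drawn at 1 + k1 r^2 times it, then the intrinsics apply), "eye" and "attitude" of the camera in the world. Camera axes: x right, y down, z forward; pixel columns grow to the right and rows downward; lengths in mm; the calibration is good to about 2 mm. A picture is of the moment at which its call begins: read the wrist's pose just before it. get_calibration takes no time and is no camera call; for the wrist camera it gives the pose at the moment of the call.
A pose or a line that the arm cannot do raises bot.IKError and nothing moves.
- bot.close_job(): hands the job in; it is judged then, once.
Readings, each from a call of its own:
- bot.read_time(): time.
- bot.read_joint_positions(): joint angles.
- bot.read_joint_vel(): joint speeds.
- bot.read_joint_efforts(): joint torques, N m.
- bot.read_position(): TCP position.
- bot.read_orientation(): TCP orientation.
- bot.read_wrist_force(): force on the tool from outside, world axes, zero at the start.
- bot.read_torque(): the same for the moment, N m.
- bot.read_grip_width(): opening from 0.0 (shut) to 1.0 (fully open).
- bot.read_finger_force(): force on a finger pad.
Only numpy, scipy, OpenCV 4.12 (cv2) and the standard library are available. Lean on these libraries where they do the work, as an engineer would, in place of code of your own. Each camera call takes 0.05 s, during which the arm holds its last target. There are 200 camera calls.

## Working session

There is one attempt and no reset: what is moved stays moved. The work goes in short steps, each a Python script; the robot and the scene stay as the last script left them, time stands still between calls to the robot, and variables do not carry over. Pictures are saved under pics/ and viewed, at most 10 in all, crops included, and the job is handed in when it is done.

```bash
mkdir -p pics
cat > h.py <<'E'
from bench import bot
import numpy as np, cv2
from scipy.spatial.transform import Rotation as R
def cal(n):
    c=bot.get_calibration(n); return c
def ray(c,u,v):
    f=210/np.tan(np.radians(c["vertical_fov"])/2)
    d=np.array([(u-c["cx"])/f,(v-c["cy"])/f]); p=d.copy()
    for _ in range(30): p=d/(1+c["k1"]*(p@p))
    a=np.array(c["attitude"],float)
    M=a if a.shape==(3,3) else R.from_euler("xyz",a,degrees=True).as_matrix()
    return np.array(c["eye"],float), M@np.array([p[0],p[1],1])
def onz(c,u,v,z=0):
    e,d=ray(c,u,v); return e+d*(z-e[2])/d[2]
def snap(n,f):
    im=bot.get_image(n); cv2.imwrite("pics/"+f,im[:,:,::-1]); return im
E
python3 - <<'E'
from h import *
for n in("top","scene"):
    snap(n,n+"0.png"); print(n,cal(n))
print(bot.read_time(),bot.hold_point_z,bot.read_orientation())
E
```

```text
top {'vertical_fov': 45.14374833212473, 'cx': 279.54637264299083, 'cy': 209.63545260926378, 'k1': -0.10620816697140868, 'eye': array([350.7662986 ,   7.54826308, 919.35524838]), 'attitude': array([-1.68084221e+02, -9.53657213e-02, -9.43440550e+01])}
scene {'vertical_fov': 47.18323536621329, 'cx': 275.8393558567696, 'cy': 213.33499175644903, 'k1': -0.16702793363979454, 'eye': array([279.07840206, 572.65736239, 733.57177442]), 'attitude': array([-138.04491678,    0.77578345, -156.85832041])}
0.1 18.700000000000003 [-1.79939160e+02 -4.91661265e-03  1.45400011e+01]
```

View pics/top0.png

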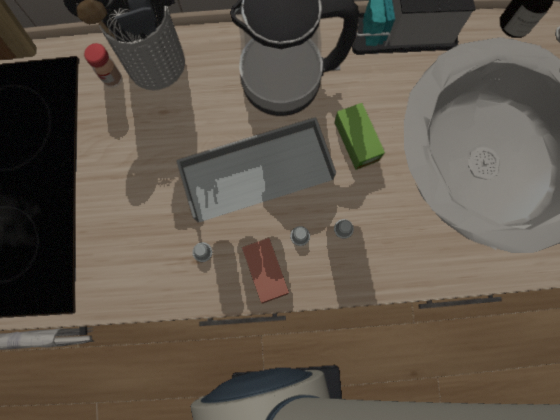

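View pics/scene0.png

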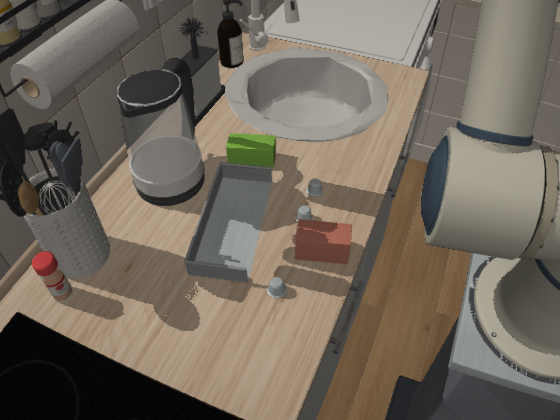

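The top view shows the capsules at about (202,251), (300,235) and (345,228). The tray has its corners near (195,218), (334,175), (320,123) and (181,158). The red carton is at (266,270) and the green one at (360,135). The scene view agrees with this. I'll enlarge the top view to get precise pixels.

Run:
```python
from h import *
im=cv2.imread("pics/top0.png"); c=cal("top")
cv2.imwrite("pics/crop0.png",cv2.resize(im[110:310,165:395],None,fx=3.4,fy=3,interpolation=cv2.INTER_CUBIC)[:600])
print("px = 165+u/3.4, 110+v/3")
for n,u,v,z in [("c3",202,251,15),("c2",300,235,15),("c1",345,228,15),("tFLtop",196,218,40),("tFRtop",334,174,40),("tBR",319,123,40),("tBL",180,158,40)]:
    print(n,onz(c,u,v,z).round(1))
hsv=cv2.cvtColor(im,cv2.COLOR_BGR2HSV)
for n,m,h in(("red",cv2.inRange(hsv,(0,100,60),(12,255,255)),60),("green",cv2.inRange(hsv,(35,100,40),(60,255,255)),52)):
    cs=max([k for k in cv2.findContours(m,0,2)[0] if 80<cv2.boundingRect(k)[1]<310 and 220<cv2.boundingRect(k)[0]<400],key=cv2.contourArea)
    b=cv2.boxPoints(cv2.minAreaRect(cs)); print(n,[onz(c,*p,h)[:2].round(0).tolist() for p in b])
```

```text
px = 165+u/3.4, 110+v/3
c3 [475.5 136.8  15. ]
c2 [491.3 -41.8  15. ]
c1 [ 497.9 -124.6   15. ]
tFLtop [531.7 141.3  40. ]
tFRtop [ 594.  -111.2   40. ]
tBR [693.8 -93.3  40. ]
tBL [645.6 166.1  40. ]
red [[471.0, 63.0], [484.0, 14.0], [387.0, -12.0], [374.0, 35.0]]
green [[705.0, -115.0], [728.0, -174.0], [619.0, -206.0], [598.0, -148.0]]
```

View pics/crop0.png

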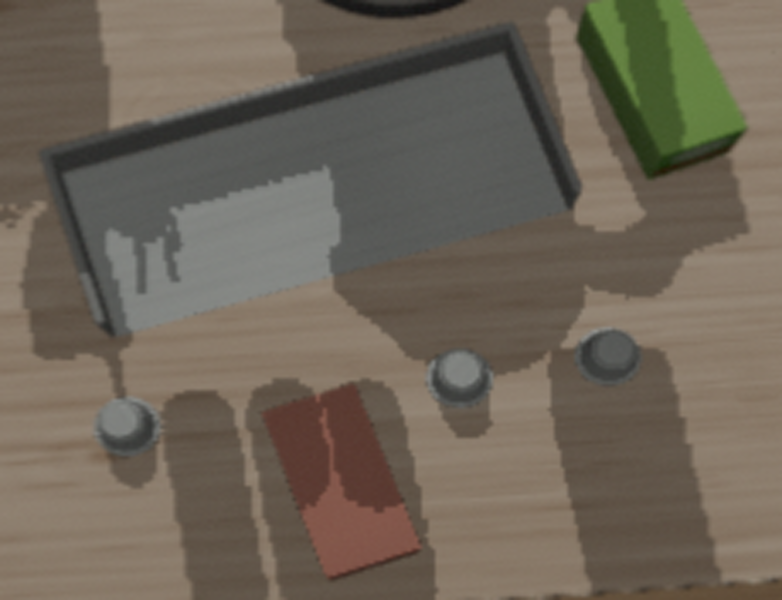

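The crop gives the floor front corners at (201.8,221) and (334.1,179.3), and the capsules at (202,252.7), (300.3,236) and (344.1,228.7). Next I'll fit the tray frame.

```bash
cat >> h.py <<'E'
import json,os
def fit(P,Q): # P tray pts -> Q world
    P=np.array(P,float);Q=np.array(Q,float);pc,qc=P.mean(0),Q.mean(0)
    a=P-pc;b=Q-qc; th=np.arctan2((a[:,0]*b[:,1]-a[:,1]*b[:,0]).sum(),(a*b).sum())
    M=np.array([[np.cos(th),-np.sin(th)],[np.sin(th),np.cos(th)]]); return M,qc-M@pc,th
if os.path.exists("tray.json"):
    T=json.load(open("tray.json")); M=np.array(T["M"]);t=np.array(T["t"]);th=T["th"]
    W=lambda p:M@np.array(p,float)+t
    L=lambda q:M.T@(np.array(q[:2],float)-t)
E
python3 - <<'E'
from h import *
c=cal("top"); g=lambda u,v,z:onz(c,165+u/3.4,110+v/3,z)[:2]
P=[(-55,130),(-55,-130),(59,134),(59,-134),(-55,-134),(-55,134)]
Q=[g(125,333,0),g(575,208,0),g(42,153,40),g(515,25,40),g(580,195,40),g(100,328,40)]
M,t,th=fit(P,Q); print("res",[np.round(M@p+t-q,1).tolist() for p,q in zip(np.array(P),Q)],t,np.degrees(th))
json.dump(dict(M=M.tolist(),t=t.tolist(),th=th),open("tray.json","w"))
for n,u,v in(("c3",126,428),("c2",460,378),("c1",609,356)):
    q=g(u,v,4); print(n,q.round(1),(M.T@(q-t)).round(1))
for n,pts,h in(("tea",[(263,410),(357,382),(420,549),(331,577)],60),("green",[(578,40),(650,175),(745,128)],52)):
    print(n,[(M.T@(g(*p,h)-t)).round(0).tolist() for p in pts])
E
```

```text
res [[-2.4, 2.6], [-1.9, 2.7], [0.7, -0.8], [1.1, -0.5], [1.8, -3.1], [0.7, -0.8]] [615.36297516  26.20159062] 13.70476629727288
c3 [473.9 138.5] [-110.8  142.6]
c2 [491.2 -42.8] [-137.   -37.6]
c1 [ 498.6 -124.4] [-149.1 -118.7]
tea [[-131.0, 68.0], [-131.0, 18.0], [-231.0, 17.0], [-232.0, 64.0]]
green [[34.0, -160.0], [-58.0, -168.0], [-46.0, -226.0]]
```

```bash
cat >> h.py <<'E'
OFF=23
def push(a,b,back=45,zt=5,rate=60,retreat=25):
    a=np.array(a,float);b=np.array(b,float);d=(b-a)/np.linalg.norm(b-a)
    yaw=np.degrees(th+np.arctan2(d[1],d[0]))
    o=[[180,0,(yaw+k+180)%360-180] for k in(0,180)]
    s=W(a-d*back);e=W(b-d*OFF);r=W(b-d*(OFF+retreat))
    q=np.array(bot.read_joint_positions())
    o=min(o,key=lambda x:np.abs(np.array(bot.solve_ik([*s,110],x))-q).max())
    bot.goto([*s,110],o)
    if bot.move_straight([*s,zt],rate=80,guard=6): print("touch at",bot.read_position())
    bot.move_straight([*e,zt],rate=rate)
    print("end",L(bot.read_position()).round(1),np.round(bot.read_position()[2],1),"F",np.round(bot.read_wrist_force(),1))
    bot.move_straight([*r,zt],rate=100); bot.move_straight([*r,110],rate=200)
    print("t",bot.read_time())
E
python3 - <<'E'
from h import *
bot.command_gripper(0.19); print(bot.read_grip_width())
push((-149.1,-118.7),(10,-80))
snap("top","top1.png")
E
```

```text
0.18989676369614705
end [-12.5 -85.5] 5.0 F [-0.1  0.4  0.3]
t 8.55
```

View pics/top1.png

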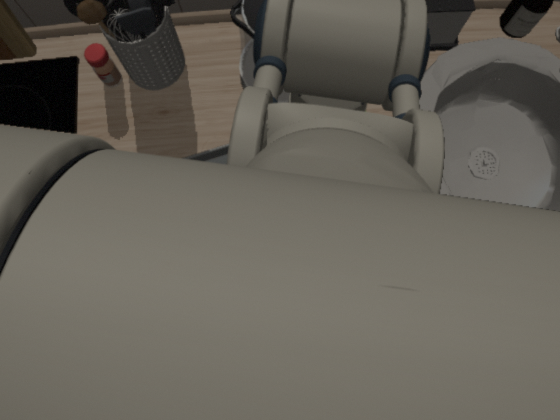

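The arm hides the work in this view. I'll push c2, then swing the arm aside and look.

Run:
```python
from h import *
push((-137,-37.6),(10,-30))
bot.movej([-80.93, 28.281, 77.091, 0, 74.628, -5.472])
im=snap("top","top2.png")
cv2.imwrite("pics/crop2.png",cv2.resize(im[110:310,165:395,::-1],None,fx=3.4,fy=3,interpolation=cv2.INTER_CUBIC))
print(bot.read_time())
```

```text
end [-13.1 -31.2] 5.0 F [ 0.7  0.1 -0.3]
t 14.7667
17.4167
```

View pics/crop2.png

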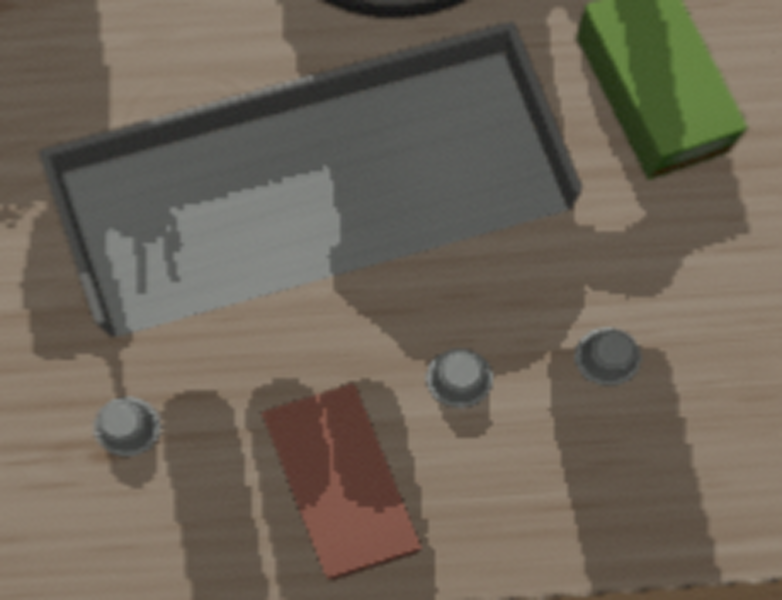

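The capsules are exactly where they were, so the fingers passed without pushing them. I'll put the fingers down behind c2 and see where they really are.

Run:
```python
from h import *
s=W((-137-45,-37.6)); o=[180,0,np.degrees(th)]
bot.goto([*s,60],o); bot.move_straight([*s,5],rate=100,guard=6)
print(bot.read_position(),bot.read_orientation(),bot.read_grip_width(),bot.read_time())
a=snap("scene","s3.png"); b=snap("wrist","w3.png")
print(L(W((-137,-37.6))))
cv2.imwrite("pics/both3.png",np.hstack([cv2.resize(a[120:330,220:500],(400,300)),cv2.resize(b,(400,300))])[:,:,::-1])
c=cal("scene"); f=210/np.tan(np.radians(c["vertical_fov"])/2)
Rm=R.from_euler("xyz",c["attitude"],degrees=True).as_matrix()
for z in(0,5,20):
    p=Rm.T@(np.array([*s,z])-c["eye"]); p=p[:2]/p[2]; p*=1+c["k1"]*(p@p); print(z,p*f+[c["cx"],c["cy"]])
```

```text
[447.60590938 -53.6057389    5.23692221] [ 1.79995617e+02 -8.03138009e-03  1.36915336e+01] 0.19415837695052354 20.4
[-137.   -37.6]
0 [325.70593593 219.34766614]
5 [325.86362135 217.71676574]
20 [326.34280258 212.7481726 ]
```

View pics/both3.png

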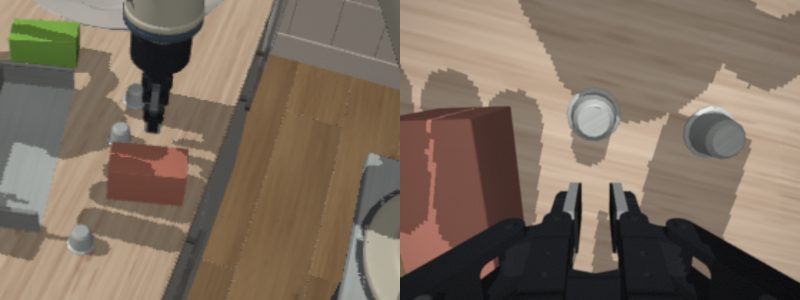

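Run:
```python
from h import *
im=cv2.imread("pics/s3.png"); w=cv2.imread("pics/w3.png")
cv2.imwrite("pics/z3.png",np.hstack([cv2.resize(im[165:235,280:360],None,fx=5,fy=5,interpolation=cv2.INTER_CUBIC)[:350],cv2.resize(w[200:410,180:420],None,fx=1.66,fy=1.66667)[:350]]))
c=cal("wrist");print(c,bot.read_position())
```

```text
{'vertical_fov': 59.8326926175023, 'cx': 273.27774814958053, 'cy': 211.78557985131198, 'k1': -0.0005923332913358427, 'eye': array([514.55446289, -36.92704938, 179.2867923 ]), 'attitude': array([ 1.64385303e+02,  4.86036964e-02, -7.62188620e+01])} [447.83444102 -53.59928262   5.53105916]
```

View pics/z3.png

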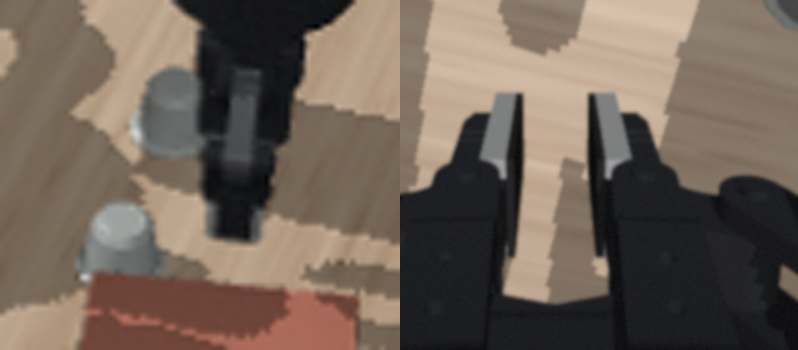

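Run:
```python
from h import *
c=cal("wrist"); e,d=ray(c,273,257)
P=np.array(bot.read_position()); X=np.array([*M[:,0],0])
for D in(130,148,160,175): 
    p=e+d*D; print(D,p.round(1),"ahead of TCP",((p-P)@X).round(1),"gap",39.5*D/365)
c=cal("scene"); f=210/np.tan(np.radians(c["vertical_fov"])/2)
Rm=R.from_euler("xyz",c["attitude"],degrees=True).as_matrix()
for y in(8,14,22):
  for z in(0,5,15,25):
    q=P[:2]+M@[0,y]
    p=Rm.T@(np.array([*q,z])-c["eye"]); p=p[:2]/p[2]; p*=1+c["k1"]*(p@p); print(y,z,(p*f+[c["cx"],c["cy"]]).round(1))
```

```text
130 [465.5 -48.8  58.4] ahead of TCP 18.3 gap 14.068493150684931
148 [458.7 -50.4  41.7] ahead of TCP 11.3 gap 16.016438356164382
160 [454.1 -51.5  30.5] ahead of TCP 6.6 gap 17.315068493150687
175 [448.5 -52.9  16.6] ahead of TCP 0.8 gap 18.938356164383563
8 0 [325.2 222.2]
8 5 [325.3 220.6]
8 15 [325.6 217.3]
8 25 [326.  213.9]
14 0 [324.9 224.4]
14 5 [325.  222.8]
14 15 [325.4 219.5]
14 25 [325.7 216.2]
22 0 [324.5 227.4]
22 5 [324.7 225.8]
22 15 [325.  222.5]
22 25 [325.3 219.2]
```

Three signs agree that the fingertips are about 25–35 mm above where the TCP reads: the wrist-view gap, the scene projection, and the missed capsules. I'll find the surface by a guarded touch.

Run:
```python
from h import *
c=cal("wrist"); print("c2 by wrist",onz(c,(593-400)*1.4,117*1.4,4).round(1),"c1",onz(c,(715-400)*1.4,132*1.4,4).round(1))
p=bot.read_position(); f0=bot.read_wrist_force()
try: print(bot.move_straight([p[0],p[1],-38],rate=40,guard=3))
except bot.IKError as x: print(x)
print(bot.read_position(),np.round(bot.read_wrist_force()-np.array(f0),1),bot.read_time())
```

```text
c2 by wrist [489.9 -41.3   4. ] c1 [ 499.8 -124.8    4. ]
True
[447.64891919 -53.54995561 -31.56832224] [-1.8 -1.1  9.7] 21.35
```

Contact came at TCP z ≈ -31, so the tips sit about 31 mm short of the TCP. I'll repeat the pushes with the TCP at -26, which puts the tips about 5 mm up.

```bash
sed -i 's/110\]/65]/g; s/zt=5,rate=60/zt=-26,rate=75/; s/rate=80,guard=6/rate=130,guard=6/' h.py
python3 - <<'E'
from h import *
p=bot.read_position(); bot.move_straight([p[0],p[1],-26],rate=60)
e=W((10-OFF,-30)); bot.move_straight([*e,-26],rate=65)
print(L(bot.read_position()),bot.read_wrist_force())
im=bot.get_image("wrist"); cv2.imwrite("pics/w4.png",im[:,:,::-1])
r=W((10-OFF-25,-30));bot.move_straight([*r,-26],rate=100)
bot.move_straight([*r,65],rate=200)
im=bot.get_image("wrist"); cv2.imwrite("pics/w5.png",im[:,:,::-1])
a=cv2.imread("pics/w4.png");cv2.imwrite("pics/both4.png",np.hstack([cv2.resize(x,(400,300)) for x in(a,im[:,:,::-1])]))
print(bot.read_time(),cal("wrist"))
E
```

```text
[-13.15877066 -29.97937723] [ 0.17496468 -0.49438063  0.65662149]
25.4583 {'vertical_fov': 59.8326926175023, 'cx': 273.27774814958053, 'cy': 211.78557985131198, 'k1': -0.0005923332913358427, 'eye': array([652.51957949,   4.75237246, 237.96445727]), 'attitude': array([ 1.64246575e+02,  1.17541037e-01, -7.62098724e+01])}
```

View pics/both4.png

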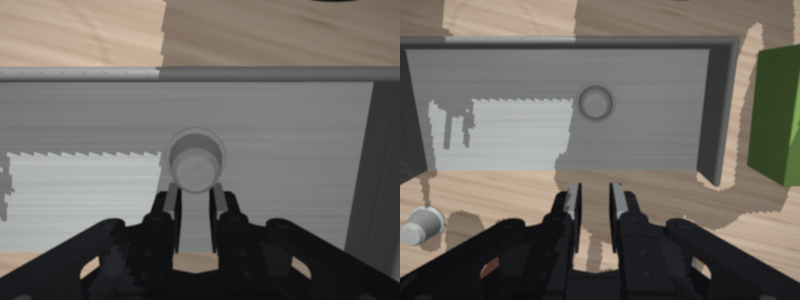

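c2 now stands upright well inside the tray, at about (596,102) in the right half of the picture. Next is c1, then both legs of c3.

Run:
```python
from h import *
push((-149.1,-118.7),(10,-85))
push((-110.8,142.6),(-96,95))
im=snap("wrist","w6.png"); c=cal("wrist")
json.dump({k:np.array(v).tolist() for k,v in c.items()},open("w6.json","w"))
```

```text
end [-12.7 -89.8] -26.0 F [-1.3 -0.7  0.4]
t 30.6833
end [-103.1  117.3] -26.0 F [-0.6 -0.   0.8]
t 34.7917
```

View pics/w6.png

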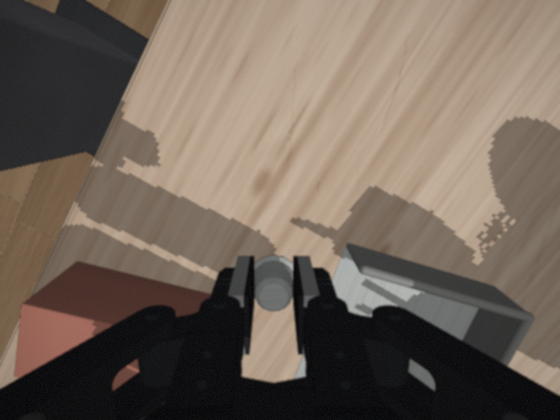

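The gripper chose the half-turned yaw. c3 is still upright, between the fingers at about (273,283), and the carton is undisturbed. I'll cast a ray to it and do the last push.

Run:
```python
from h import *
c=json.load(open("w6.json")); p=L(onz(c,273,283,18)); print(p)
if abs(p[0]+96)<12 and abs(p[1]-95)<15:
    push(p,(12,62),back=38)
    bot.movej([-80.93, 28.281, 77.091, 0, 74.628, -5.472])
    im=snap("top","top7.png"); cv2.imwrite("pics/crop7.png",cv2.resize(im[110:310,165:395,::-1],None,fx=3.4,fy=3,interpolation=cv2.INTER_CUBIC))
    print(bot.read_time())
```

```text
[-97.6706755  100.91824453]
touch at [457.47288975 105.01503293 -26.7785482 ]
end [-10.   69.8] -26.0 F [ 0.3  0.3 -0.5]
t 39.4417
42.375
```

```bash
ls pics
```

```text
both3.png
both4.png
crop0.png
crop2.png
crop7.png
s3.png
scene0.png
top0.png
top1.png
top2.png
top7.png
w3.png
w4.png
w5.png
w6.png
z3.png
```

View pics/crop7.png

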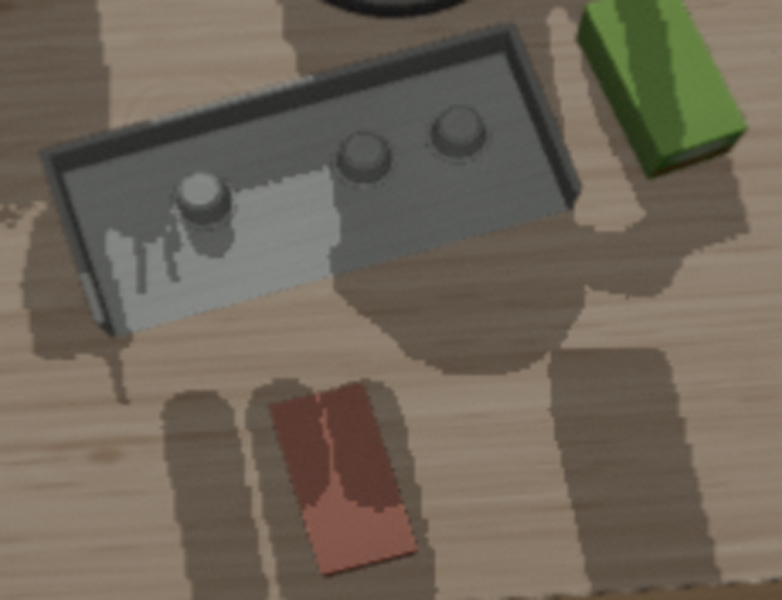

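All three capsules stand inside the tray, at about (203,200), (364,157) and (459,132). The red carton turned a few degrees, but its centre moved only 1–2 mm. The green carton hasn't moved. I'm handing the job in.

```bash
python3 -c "
from bench import bot
print(bot.close_job())"
```

```text
the job is handed in; nothing more can be done
None
```

I handed the job in at about 42 s: the last picture shows all three capsules upright inside the tray and both cartons standing, the red one nudged 1–2 mm and turned slightly; the hand-in call returned no verdict.

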